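Clamp the square tube in the welding-table vise

ROBOT

A 6-joint arm with a two-finger parallel gripper is mounted at the origin on the work surface. World frame = base frame: x ahead of the robot, y to its left, z up, the work surface at z = 0. Lengths are in mm, angles in rad, forces in N, time in s.
With the tool pointing down it reaches from about 250 to 800 mm from the base axis. Payload 8.5 kg.
Tool frame: the origin (TCP) lies where the fingers leave the gripper's body, on its centre line; the fingertips stand 73 mm ahead of it and the grasp point (between the pads) lies 54 mm ahead of it (manip.tip_reach is the distance from the TCP to the fingertips, in mm); z points along the fingers, x is the direction in which the jaws open and shut, and the axes are right-handed (so a half turn about z gives the same grasp; the last joint's range is limited). The gripper opens to 85 mm and grips with 20 to 120 N. Pads are 22 mm wide; open, the fingers measure 114 mm over their backs; the gripper's body (76 mm by 85 mm) begins 54 mm behind the grasp point. The pads swing forward as they close: fully open they stand 13 mm farther back than shut.
Start: joints at [1.35, 0.238, -0.013, 1.319, 0, 1.571], TCP at [114.971, 512.219, 303.876] pointing down, gripper open.
Joint ranges: [-2.66, 2.66], [-1.03, 1.9], [-1.14, 1.46], [-1.82, 2.27], [-1.45, 1.34], [-3.14, 3.14]. Speed limits (rad/s): [2.22, 2.22, 2.79, 3.14, 3.14, 3.14].

INTERFACE

Orientations are given as a rotation vector (axis times angle).
In Python, from cell import manip gives the robot as it stands. The module is installed in compiled form; this text tells all that it offers.
- The arm moves only by the shell command python3 -m jog 'ROWS'. ROWS is JSON, a list of rows, each a list of 3 entries, a list of its own where there are three numbers: the opening in per cent of the stroke, from 0 (shut) to 100 (fully open), then the shift along the tool's x, y, z in cm, then the turn about the tool's z in degrees. A call has 1 to 12 rows; each row is the pose to reach, as a shift and turn from the pose commanded when the call began, along the tool's axes at that moment; what a row does not reach only later rows make up. A row lasts 1/10 s, in which the tool goes at most 50 mm and 8.59 degrees, less where a joint would pass 70% of its speed; a pose out of reach is approached as far as the arm can. A call with a gripper value outside its range is refused whole. The fingers move at their own pace and stop on an object; the grip force is fixed at half the most. Time passes only in rows, so rows that repeat a pose let the fingers close. It gives the time, the measured TCP pose, the force and the opening at its end, in the units of the state.
- manip.get_state(): the state, without advancing time (a new reading comes with each control period).
- manip.capture(name): name is "scene" or "top" or "wrist"; returns a dict with "img" (384x512x3 uint8, red, green, blue), "mtx" (3x3 intrinsics, pixels), "origin" and "attitude" of the camera in the world; the wrist camera has in their place "tool_from_camera" (4x4, takes a point from camera to tool coordinates, whose origin is the TCP and whose axes are the tool frame's). Camera axes: x right, y down, z forward; pixel columns grow to the right and rows downward; lengths in mm; the calibration is good to about 2 mm. A picture is of the moment at which its call begins: read the wrist's pose just before it. There is no depth.
- manip.job_done(): hands the job in, once; it reports no verdict.
Trained networks look in a picture, given as the dict that the camera call returned (one of the last four; its "shot" number tells which), for a name from the list of things; names that differ only in an ending like _2 or _b are one class to them, and where a whole thing is asked for, a point or a joint stands for the part that bears it (a point fixed in the world has none). Each returns a list of dicts, best first, with "conf" (0 to 1); they miss things now and then, are a little off and sometimes report something else, mostly with a low value. They report only what shows in the picture. A call takes as long as a camera call. They do not tell look-alikes from the thing itself.
- manip.find_in(thing, picture): "box" ([left, top, right, bottom] in pixels, round what is visible of it).
- manip.landmark_of(thing, picture): "xy" ([column, row] in pixels: a listed point, or the origin of a listed thing).
The state is a dict: "t": time; "joints": joint angles; "joint_vel": joint speeds; "effort": joint torques, N m; "tool_pos": TCP position; "eef_rot": TCP orientation; "wrist_force": force on the tool from outside, world axes, zero at the start; "wrist_torque": the same for the moment, N m; "gripper_width": finger opening in mm.
Only numpy, scipy, OpenCV 4.12 (cv2) and the standard library are available. Lean on these libraries where they do the work, as an engineer would, in place of code of your own. Each camera call takes 0.05 s, during which the arm holds its last target.

TASK

A piece of square tube has been laid loosely between the jaws of one of the two crank vises on the welding table. Turn that vise's crank clockwise (seen from above) until its moving jaw has pushed the tube tight against the fixed jaw, then let go of the crank. Leave the other, empty vise as it is and keep the tube lying in the vise.

Things in the scene. Friction and masses are not known exactly. Their poses are not given: they have to be found in the camera images.
- vise: low dark steel vise holding the tube, 270 x 110 mm, bolted down. Origin: at table height on its crank's vertical axis; x runs along the vise to the fixed jaw, z up. Base 30 mm high, x = -60 to 210 mm; jaws 66 mm high; fixed jaw's face at x = 165 mm. The crank arm sweeps at 86 to 97 mm height, above jaws and tube, and stays where it is left; it turns with 3 to 5 N at the knob
- vise_knob (a point): black round upright knob on that crank, 26 mm across, 55 mm high; point at its centre, 125 mm above the table, 60 mm from the crank axis. It spins freely on its pin, so the gripper need not turn with the crank. It can turn 3.25 rad clockwise (from above) from the open stop, where it lies 2.44 rad anticlockwise from the vise's x; it starts within 1 rad of that stop
- vise_jaw: moving jaw of that vise, dark steel, 30 mm thick, 110 mm wide. Origin at table height in the plane of its gripping face, mid-width; axes as the vise's. Each radian of clockwise cranking (from above) moves it 20 mm in the vise's +x: from x = 75 mm fully open to x = 125 mm when the tube is clamped against the fixed jaw, where the crank grows stiff (tight at 8 N or more at the knob)
- tube: square metal tube, 40 x 40 mm, 140 mm long, loose, lying crosswise on the vise's base between the jaws, at the start touching neither and slightly askew. Origin at the centre of its underside (30 mm above the table), y along its length, z up
- spare_knob (a point): centre of the like knob on the crank of the other, identical but empty vise, which is to be left as it is
Not all that is in view belongs to the job. What is shaped like the tube but blue is not meant.

How it is judged:
By the outcome, as a careful person would: the job done as asked, in the order asked, and still so for the second after the job is handed in, with the robot touching nothing.
It also fails if it takes over 38 s, if anything falls off the work surface, if the arm or the gripper's body presses on something with over 40 N, if the wrist force passes 120 N, or if a joint passes its speed limit or range.

## Working session

There is one attempt and no reset: what is moved stays moved. The work goes in short steps, Python scripts to look and compute and a shell command to move; the robot and the scene stay as the last step left them, time stands still between calls to the robot, and variables do not carry over. Pictures are saved under pics/ and viewed, and the job is handed in when it is done.

```bash
mkdir -p pics; cat > h.py <<'E'
import numpy as np,cv2,json
from cell import manip
from scipy.spatial.transform import Rotation as R
def att(a):
    a=np.array(a,float)
    return a if a.shape==(3,3) else R.from_rotvec(a).as_matrix() if a.size==3 else R.from_quat(a).as_matrix()
def cam(p,st=None):
    if 'origin' in p: return np.array(p['origin'],float),att(p['attitude'])
    T=np.array(p['tool_from_camera']);Rt=R.from_rotvec(st['eef_rot']).as_matrix()
    return Rt@T[:3,3]+np.array(st['tool_pos']),Rt@T[:3,:3]
def hit(p,xy,z,st=None):
    o,A=cam(p,st);d=A@np.linalg.inv(np.array(p['mtx']))@np.array([xy[0],xy[1],1.])
    return o+d*(z-o[2])/d[2]
def proj(p,X,st=None):
    o,A=cam(p,st);q=np.array(p['mtx'])@(A.T@(np.array(X,float)-o));return q[:2]/q[2]
def save(p,n): cv2.imwrite('pics/'+n,cv2.cvtColor(p['img'],cv2.COLOR_RGB2BGR))
E
python3 - <<'E'
from h import *
s=manip.get_state();print(s['t'],s['tool_pos'],s['eef_rot'])
for c in ['scene','top']:
    p=manip.capture(c);save(p,c+'0.png');print(c,p['origin'],p['attitude'])
    for t in ['vise_knob','vise_jaw','tube','vise']:
        for d in manip.landmark_of(t,p)[:4]:
            z={'vise_knob':125,'tube':30}.get(t,0)
            print(t,d['conf'],d['xy'],hit(p,d['xy'],z).round(1))
print(manip.get_state()['t'])
E
```

```text
0.0 [114.912506   511.93592878 303.28440629] [ 2.45196706e+00  1.96254809e+00 -1.76162775e-03]
scene [1079.2674782   840.64728564  830.96228141] [-0.73691337 -2.49745666  1.28680721]
vise_knob 0.77 [250.8, 160.3] [ 499.  -145.5  125. ]
vise_jaw 0.75 [213.1, 191.7] [ 576.9 -234.3    0. ]
tube 0.98 [200.2, 186.4] [ 613.3 -239.    30. ]
tube 0.94 [128.6, 211.9] [ 825.6 -238.7   30. ]
tube 0.89 [284.2, 156.2] [ 323.1 -240.8   30. ]
vise 0.57 [242.5, 183.1] [ 483.6 -224.6    0. ]
top [ 353.34925081    6.63735368 1282.24501262] [-2.14642436  2.11260154 -0.17310169]
vise_knob 0.44 [313.2, 204.9] [ 494.3 -160.   125. ]
vise_jaw 0.63 [330.0, 183.6] [ 580.  -233.1    0. ]
tube 0.92 [336.7, 174.2] [ 605.4 -249.3   30. ]
tube 0.84 [346.7, 273.4] [ 297.  -273.9   30. ]
tube 0.64 [342.1, 115.0] [ 802.8 -270.7   30. ]
vise 0.59 [324.4, 213.3] [ 483.  -213.6    0. ]
0.5
```

View pics/scene0.png

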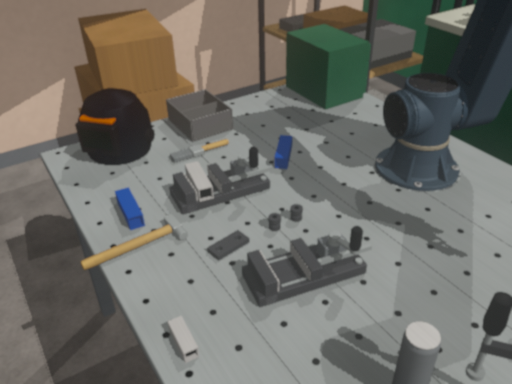

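View pics/top0.png

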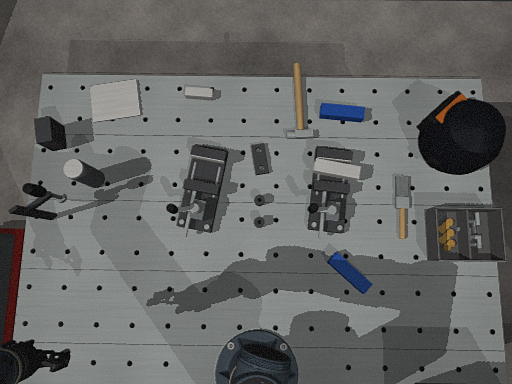

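Candidates (top picture): the knob on the vise with the tube at (313,209), and the spare knob on the empty vise at (172,209). Tube-like things: light tube in the vise (338,168), blue ones (342,112) and (350,272), and a light piece outside any vise (199,92). I choose the right-hand vise with the tube at (338,168) and its knob at (313,209). Next is a close crop to check.

```bash
python3 - <<'E'
from h import *
im=cv2.imread('pics/top0.png')[135:245,290:380];a=cv2.resize(im,None,fx=5,fy=5,interpolation=cv2.INTER_CUBIC)
im=cv2.imread('pics/scene0.png')[135:215,165:280];b=cv2.resize(im,None,fx=3,fy=3,interpolation=cv2.INTER_CUBIC)
o=np.zeros((550,800,3),np.uint8);o[:550,:450]=a;o[:240,455:800]=b;cv2.imwrite('pics/crop0.png',o)
E
```

```text
(no output)
```

View pics/crop0.png

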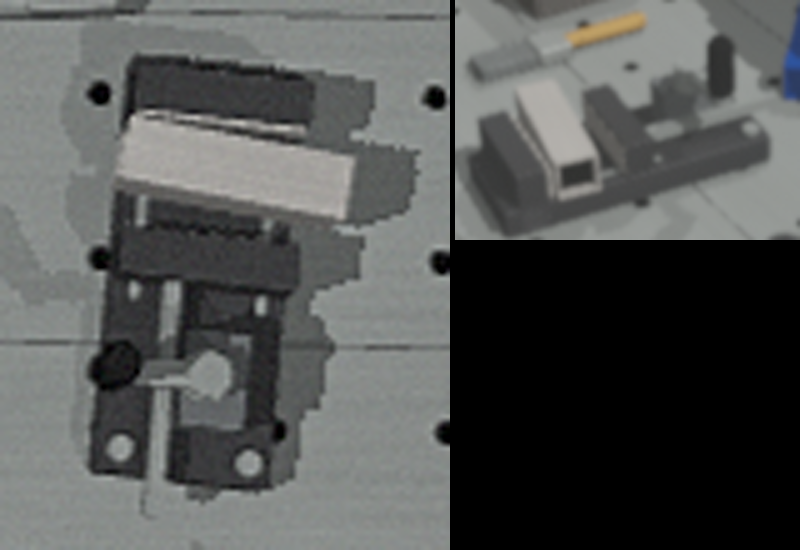

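```bash
python3 - <<'E'
from h import *
p=manip.capture('top')
f=lambda x,y,z:hit(p,(290+x/5-.4,135+y/5-.4),z)
for n,a in dict(hub=(210,375,100),knobtop=(115,363,152),bl=(90,470,30),br=(270,490,30),jl=(130,60,66),jr=(315,75,66),ml=(118,270,66),mr=(297,292,66),tl=(130,115,70),tl2=(115,185,70),tr=(355,157,70),tr2=(347,218,70),hl=(120,447,30),hr=(250,463,30)).items(): print(n,f(*a).round(1))
E
```

```text
hub [ 484.2 -217.9  100. ]
knobtop [ 484.4 -154.3  152. ]
bl [ 431.3 -155.6   30. ]
br [ 420.8 -267.2   30. ]
jl [ 685.2 -177.6   66. ]
jr [ 677.3 -293.1   66. ]
ml [ 551.9 -168.9   66. ]
mr [ 539.9 -278.5   66. ]
tl [ 648.9 -176.7   70. ]
tl2 [ 604.4 -167.    70. ]
tr [ 624.3 -315.4   70. ]
tr2 [ 585.8 -309.4   70. ]
hl [ 445.9 -174.4   30. ]
hr [ 437.3 -255.1   30. ]
```

The crop confirms it. The light tube lies askew across the right-hand vise, and its knob is at crop (115,363), left of the hub at (210,375). Vise yaw is about -0.095, knob angle about 1.68 rad in the vise frame, so about 1.75 rad of cranking is needed. I'll move to hover above the knob.

```bash
python3 -m jog '[[100,[-56.9,50.6,0],0],[100,[-56.9,50.6,0],0],[100,[-56.9,50.6,0],0],[100,[-56.9,50.6,0],0],[100,[-56.9,50.6,0],0],[100,[-56.9,50.6,0],0],[100,[-56.9,50.6,0],0],[100,[-56.9,50.6,0],0],[100,[-56.9,50.6,0],0],[100,[-56.9,50.6,0],0],[100,[-56.9,50.6,0],0],[100,[-56.9,50.6,0],0]]'
```

```text
t: 1.75
tool_pos: [406.4, -14.8, 304.3]
eef_rot: [2.453, 1.962, 0.001]
wrist_force: [1.0, 1.3, -0.1]
gripper_width: 85.7
```

```bash
python3 -m jog '[[100,[-11.9,10.7,0],0],[100,[-11.9,10.7,0],0],[100,[-11.9,10.7,0],0],[100,[-11.9,10.7,0],0],[100,[-11.9,10.7,0],0],[100,[-11.9,10.7,0],0]]'
python3 - <<'E'
from h import *
s=manip.get_state();print(s['tool_pos'],s['joints'])
p=manip.capture('wrist');save(p,'w0.png')
print(proj(p,[484,-154,152],s),proj(p,[485,-217,97],s))
for t in ['vise_knob','vise_jaw','tube','vise']:
    for d in manip.landmark_of(t,p)[:3]:
        z={'vise_knob':125,'tube':30}.get(t,0)
        print(t,d['conf'],d['xy'],hit(p,d['xy'],z,s).round(1))
E
```

```text
t: 2.35
tool_pos: [483.5, -151.5, 303.8]
eef_rot: [-2.452, -1.962, 0.001]
wrist_force: [-0.0, 0.0, -0.6]
gripper_width: 85.1
[ 483.5327837  -151.48828678  303.75129514] [-3.03716584e-01  2.07565223e-01 -5.44056456e-02  1.30991931e+00
  2.33295853e-04 -8.27337142e-02]
[256.05420072 201.36682253] [191.24325454 199.83098988]
vise_knob 0.57 [251.3, 193.7] [ 484.4 -158.3  125. ]
vise_jaw 0.55 [219.4, 243.8] [ 574.5 -225.     0. ]
tube 0.7 [206.3, 289.8] [ 619.5 -250.2   30. ]
tube 0.56 [103.3, 31.8] [ 309.3 -274.1   30. ]
vise 0.56 [208.4, 176.6] [ 483.7 -215.5    0. ]
```

View pics/w0.png

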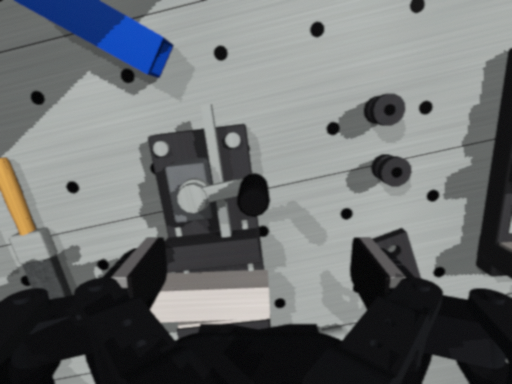

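The wrist picture shows the knob at about (253,195), between the open fingers (image centre line), with the hub at (193,198) and the tube at (212,298).

```bash
python3 - <<'E'
from h import *
s=manip.get_state()
p=manip.capture('wrist')
for n,x,y,z in [('hub',193,198,105),('hole',161,149,30),('hole',233,140,30),('bl',150,137,30),('br',245,125,30),('knobtop',254,201,152),('jawrear L',167,238,66),('jawrear R',262,229,66),('tube near L',160,288,70),('tube near R',268,272,70)]: print(n,hit(p,(x,y),z,s).round(1))
im=cv2.cvtColor(p['img'],cv2.COLOR_RGB2BGR)[110:330,140:280];cv2.imwrite('pics/w1.png',cv2.resize(im,None,fx=2.7,fy=2.7,interpolation=cv2.INTER_CUBIC))
E
```

```text
hub [ 482.6 -212.5  105. ]
hole [ 437.2 -252.7   30. ]
hole [ 445.3 -171.6   30. ]
bl [ 421.8 -260.6   30. ]
br [ 432.3 -154.8   30. ]
knobtop [ 484.1 -155.1  152. ]
jawrear L [ 529.  -263.2   66. ]
jawrear R [ 541.5 -160.5   66. ]
tube near L [ 583.8 -287.    70. ]
tube near R [ 591.  -164.7   70. ]
```

View pics/w1.png

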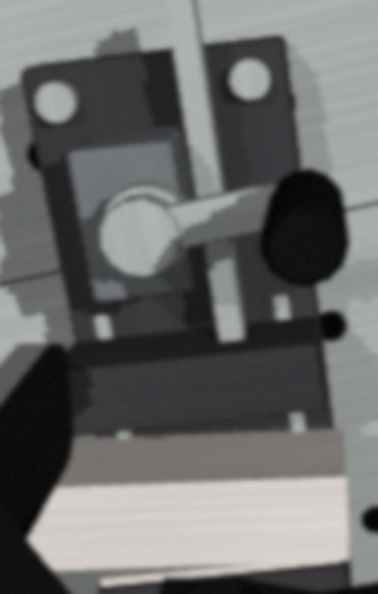

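```bash
python3 -m jog '[[60,[-0.4,0.2,0],0],[60,[-0.4,0.2,3],0],[60,[-0.4,0.2,5.5],0],[60,[-0.4,0.2,8],0],[60,[-0.4,0.2,10.5],0],[60,[-0.4,0.2,12.2],0],[60,[-0.4,0.2,12.2],0],[60,[-0.4,0.2,12.2],0]]'
python3 - <<'E'
from h import *
p=manip.capture('wrist');save(p,'w2.png')
E
```

```text
t: 3.45
tool_pos: [485.4, -156.6, 182.3]
eef_rot: [2.453, 1.963, -0.0]
wrist_force: [0.3, -0.1, -0.0]
gripper_width: 51.4
```

View pics/w2.png

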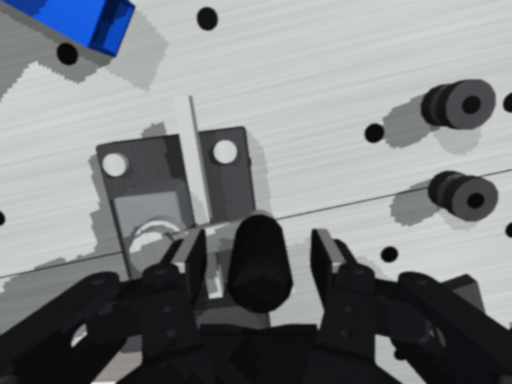

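The knob at (260,262) stands between the pads (205 and 320). I'll close the gripper.

```bash
python3 -m jog '[[0,[0,0,0],0],[0,[0,0,0],0],[0,[0,0,0],0],[0,[0,0,0],0],[0,[0,0,0],0],[0,[0,0,0],0],[0,[0,0,0],0]]'
python3 - <<'E'
from h import *
c=np.array([484.5,-216.]);Rt=R.from_rotvec(manip.get_state()['eef_rot']).as_matrix()
p0=np.array(manip.get_state()['tool_pos'][:2]);print(p0)
for r in [60.]:
  a0=np.arctan2(*(p0-c)[::-1]);print(a0)
  for d in np.arange(0,2.01,.1):
    a=a0-d;q=c+r*np.array([np.cos(a),np.sin(a)])-(c+r*np.array([np.cos(a0),np.sin(a0)]))
    t=Rt.T@np.r_[q,0];print(round(d,2),(t/10).round(2))
E
```

```text
t: 4.2
tool_pos: [485.8, -156.2, 183.2]
eef_rot: [2.451, 1.963, 0.003]
wrist_force: [0.8, 3.0, 5.7]
gripper_width: 24.4
[ 485.8245198  -156.23024094]
1.5486395862039355
0.0 [0. 0. 0.]
0.1 [0.09 0.59 0.  ]
0.2 [0.12 1.19 0.  ]
0.3 [0.09 1.79 0.  ]
0.4 [-0.    2.38  0.  ]
0.5 [-0.15  2.96  0.01]
0.6 [-0.36  3.53  0.01]
0.7 [-0.62  4.07  0.01]
0.8 [-0.94  4.58  0.01]
0.9 [-1.3   5.06  0.01]
1.0 [-1.71  5.49  0.01]
1.1 [-2.16  5.89  0.01]
1.2 [-2.65  6.24  0.01]
1.3 [-3.17  6.53  0.01]
1.4 [-3.72  6.78  0.01]
1.5 [-4.29  6.97  0.01]
1.6 [-4.87  7.1   0.01]
1.7 [-5.47  7.17  0.01]
1.8 [-6.07  7.18  0.01]
1.9 [-6.67  7.13  0.01]
2.0 [-7.26  7.02  0.01]
```

```bash
python3 -m jog '[[0,[0.1,0.3,0],0],[0,[0.1,0.6,0],0],[0,[0.1,1.2,0],0],[0,[0.1,1.8,0],0],[0,[0,2.4,0],0],[0,[-0.15,2.95,0],0],[0,[-0.15,2.95,0],0]]'; python3 -c "
from h import *
s=manip.get_state();print(s['wrist_force'],s['tool_pos'])"
```

```text
t: 4.9
tool_pos: [515.0, -163.9, 183.2]
eef_rot: [2.451, 1.964, 0.005]
wrist_force: [2.1, 5.1, 4.9]
gripper_width: 24.8
[2.14524429 5.11687724 4.88100507] [ 515.00560938 -163.89663551  183.2040477 ]
```

```bash
python3 -m jog '[[0,[-0.2,0.6,0],0],[0,[-0.45,1.1,0],0],[0,[-0.8,1.6,0],0],[0,[-1.15,2.1,0],0],[0,[-1.55,2.55,0],0],[0,[-2,2.95,0],0],[0,[-2.5,3.3,0],0],[0,[-3,3.6,0],0],[0,[-3,3.6,0],0]]'; python3 - <<'E'
from h import *
s=manip.get_state();print(s['wrist_force'],s['tool_pos'])
p=manip.capture('top');save(p,'t1.png')
im=cv2.imread('pics/t1.png')[130:240,290:380];cv2.imwrite('pics/t1c.png',cv2.resize(im,None,fx=5,fy=5,interpolation=cv2.INTER_CUBIC))
E
```

```text
t: 5.8
tool_pos: [544.0, -201.7, 183.3]
eef_rot: [2.45, 1.962, 0.005]
wrist_force: [4.4, 2.0, 3.5]
gripper_width: 24.8
[4.43570478 1.96279201 3.4751845 ] [ 543.95161603 -201.67970546  183.3072253 ]
```

View pics/t1c.png

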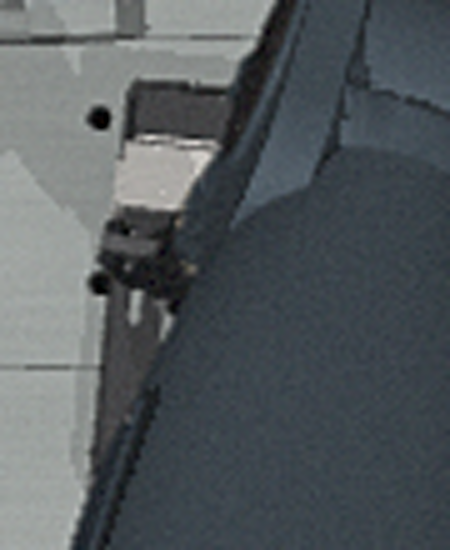

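The tube at (165,172) now lies straighter and the jaw is close behind it. The arm hides the rest, so I'll go on in small steps and watch the force.

```bash
python3 -m jog '[[0,[-0.55,0.25,0],0],[0,[-1.1,0.45,0],0],[0,[-1.4,0.5,0],0],[0,[-1.7,0.57,0],0],[0,[-1.7,0.57,0],0],[0,[-1.7,0.57,0],0]]'
```

```text
t: 6.45
tool_pos: [545.6, -219.5, 183.3]
eef_rot: [2.45, 1.962, 0.005]
wrist_force: [4.5, 2.9, 2.5]
gripper_width: 24.7
```

```bash
python3 -m jog '[[0,[-0.3,0.04,0],0],[0,[-0.3,0.04,0],0],[0,[-0.3,0.04,0],0]]'
```

```text
t: 6.75
tool_pos: [545.4, -222.4, 183.3]
eef_rot: [2.45, 1.962, 0.005]
wrist_force: [5.0, 2.3, 2.6]
gripper_width: 24.7
```

```bash
python3 -m jog '[[0,[-0.3,0,0],0],[0,[-0.3,0,0],0],[0,[-0.3,0,0],0]]'
```

```text
t: 7.05
tool_pos: [545.0, -225.4, 183.3]
eef_rot: [2.45, 1.962, 0.005]
wrist_force: [6.2, 1.8, 0.3]
gripper_width: 24.6
```

```bash
python3 -m jog '[[0,[-0.3,-0.02,0],0],[0,[-0.3,-0.02,0],0],[0,[-0.3,-0.02,0],0]]'
```

```text
t: 7.35
tool_pos: [544.7, -226.6, 183.3]
eef_rot: [2.45, 1.965, 0.01]
wrist_force: [9.0, 10.3, 2.7]
gripper_width: 24.4
```

```bash
python3 -m jog '[[0,[-0.2,0,0],0],[0,[-0.2,0,0],0],[0,[-0.2,0,0],0]]'
```

```text
t: 7.65
tool_pos: [544.5, -227.1, 183.3]
eef_rot: [-2.449, -1.967, -0.014]
wrist_force: [11.2, 18.3, 3.3]
gripper_width: 24.8
```

The crank has grown stiff, at about 20 N tangential and 1.73 rad turned, as expected. I'll release it and rise straight up.

```bash
python3 -m jog '[[60,[0,0,0],0],[60,[0,0,0],0],[60,[0,0,0],0],[60,[0,0,0],0],[60,[0,0,0],0]]'
```

```text
t: 8.15
tool_pos: [541.7, -230.4, 182.0]
eef_rot: [2.453, 1.963, -0.0]
wrist_force: [0.8, -0.5, -0.3]
gripper_width: 51.4
```

```bash
python3 -m jog '[[60,[0,0,-1],0],[60,[0,0,-3],0],[60,[0,0,-6],0],[60,[0,0,-10],0],[60,[0,0,-13],0],[60,[0,0,-13],0],[60,[0,0,-13],0]]'; python3 - <<'E'
from h import *
s=manip.get_state()
p=manip.capture('wrist');save(p,'w3.png')
for t in ['vise_knob','vise_jaw','tube']:
    for d in manip.landmark_of(t,p)[:3]:
        z={'vise_knob':125,'tube':30}.get(t,0)
        print(t,d['conf'],d['xy'],hit(p,d['xy'],z,s).round(1))
E
```

```text
t: 8.85
tool_pos: [542.0, -230.3, 313.0]
eef_rot: [2.451, 1.962, 0.001]
wrist_force: [0.8, -0.2, -0.5]
gripper_width: 51.7
vise_knob 0.57 [266.9, 189.7] [ 545.3 -224.1  125. ]
tube 0.84 [264.9, 236.3] [ 628. -242.   30.]
```

View pics/w3.png

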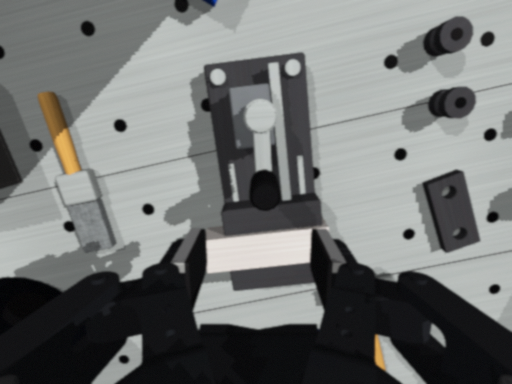

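The knob is at (265,190), released. The tube at (262,250) is square and the moving jaw touches it. I'll clear the arm and check from above.

```bash
python3 -m jog '[[60,[25,-10,0],0],[60,[25,-10,0],0],[60,[25,-10,0],0],[60,[25,-10,0],0],[60,[25,-10,0],0],[60,[25,-10,0],0],[60,[25,-10,0],0],[60,[25,-10,0],0]]'; python3 - <<'E'
from h import *
o=np.zeros((550,800,3),np.uint8)
p=manip.capture('top');save(p,'t2.png')
o[:550,:450]=cv2.resize(cv2.imread('pics/t2.png')[130:240,290:380],None,fx=5,fy=5,interpolation=cv2.INTER_CUBIC)
for t in ['vise_knob','vise_jaw','tube']:
    for d in manip.landmark_of(t,p)[:2]:print(t,d['conf'],hit(p,d['xy'],{'vise_knob':125,'tube':30}.get(t,0)).round(1))
p=manip.capture('scene');save(p,'s2.png')
o[:240,455:800]=cv2.resize(cv2.imread('pics/s2.png')[135:215,165:280],None,fx=3,fy=3,interpolation=cv2.INTER_CUBIC)
o[245:545,455:785]=cv2.resize(cv2.imread('pics/t2.png')[135:245,150:271],None,fx=2.727,fy=2.727)[:300,:330]
cv2.imwrite('pics/c2.png',o)
E
```

```text
t: 9.85
tool_pos: [498.9, 35.8, 311.4]
eef_rot: [-2.451, -1.965, 0.002]
wrist_force: [-0.3, 0.3, 0.0]
gripper_width: 51.1
vise_knob 0.57 [ 550.1 -223.4  125. ]
vise_jaw 0.62 [ 607.9 -245.6    0. ]
tube 0.9 [ 797.7 -270.2   30. ]
tube 0.83 [ 624.8 -241.4   30. ]
```

View pics/c2.png

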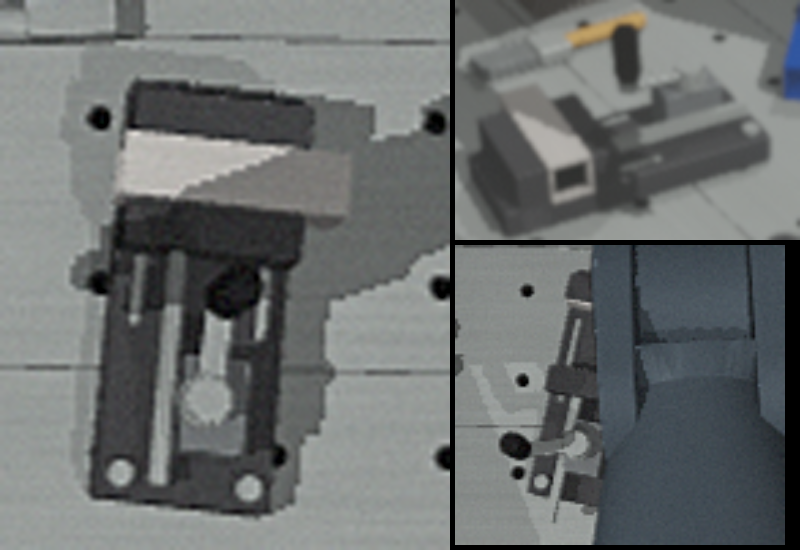

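The tube at crop (235,175) is square between both jaws with no gaps. The knob at (235,290) is free, and the spare crank at crop (515,445) is where it was. The arm stands clear, so I'll hand in.

```bash
python3 -c "
from h import *
manip.job_done()"
```

```text
the job is handed in; nothing more can be done
```

The tube is clamped and the job is handed in. I gripped the knob of the vise holding the tube and cranked it clockwise about 1.73 rad. It then went stiff, with about 20 N of tangential force at the knob. I opened the gripper, rose straight up and moved the arm clear, finishing at about 10 s.

- **Tube and vise:** the last top and scene pictures show the tube square between both jaws with no visible gap.
- **Crank:** the knob stayed where I left it, and the wrist force read about 0 after release.
- **Empty vise:** the part of it still in view, including its knob, looks unchanged. The arm hid the rest in that last picture, and I never touched it.
- **Measurements:** no check failed. The network's jaw position (607.9, -245.6) fits the clamped pose to within a few mm. It missed the jaw in the last wrist picture.

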